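Unstack the prep boxes onto their pans

TASK

Four lidded prep boxes have been left in two piles on the baker's bench. Take the piles apart and set each box upright, flat and centred in the pan of its own shape and size - long, square, larger round, smaller round - with the long and the square box lined up with the sides of their pans. Set them down gently without dropping or tipping any, and leave the jar and the bowl where they stand.

Things in the scene. Friction and masses are not known exactly. Their poses are not given: they have to be found in the camera images.
- long_box: The long rectangular lidded prep box, brushed steel with a white lid panel inside a steel border and a dark seam line round its sides, smooth straight sides and a flat top; 124 mm (its x) by 64 mm (its y), 36 mm high, 0.3 to 0.5 kg. Stands on the table with one of the two round boxes standing about centrally on its lid. Origin: centre of its underside, z up.
- square_box: The square lidded prep box, brushed steel with a white lid panel inside a steel border and a dark seam line round its sides, smooth straight sides and a flat top; 66 by 66 mm (sides along its x and y), 36 mm high, 0.2 to 0.4 kg. Stands on the table with the other round box standing about centrally on its lid. Origin: centre of its underside, z up.
- large_round_box: The larger round lidded prep box, brushed steel with a white lid panel inside a steel border and a dark seam line round its sides, smooth straight sides and a flat top; 58 mm in diameter, 36 mm high, about 0.2 kg. Starts on the lid of the long or of the square box, underside 36 mm above the table. Origin: centre of its underside, z up.
- small_round_box: The smaller round lidded prep box, brushed steel with a white lid panel inside a steel border and a dark seam line round its sides, smooth straight sides and a flat top; 36 mm in diameter, 36 mm high, about 0.1 kg. Starts on the lid of the other of those two boxes, underside 36 mm above the table. Origin: centre of its underside, z up.
- long_pan: The long rectangular shallow aluminium pan with a darker steel rim, fixed to the table; 148 mm (its x) by 88 mm (its y) inside, floor 3 mm above its underside, rim 3 mm thick and 10 mm high above the table. Place of the long box. Origin: centre of its underside, z up.
- square_pan: The square shallow aluminium pan with a darker steel rim, fixed to the table; 90 by 90 mm inside (sides along its x and y), floor 3 mm above its underside, rim 3 mm thick and 10 mm high. Place of the square box. Origin: centre of its underside, z up.
- large_round_pan: The larger round shallow aluminium pan with a darker steel rim, fixed to the table; 84 mm in diameter inside, floor 3 mm above its underside, rim 3 mm thick and 10 mm high. Place of the larger round box. Origin: centre of its underside, z up.
- small_round_pan: The smaller round shallow aluminium pan with a darker steel rim, fixed to the table; 58 mm in diameter inside, floor 3 mm above its underside, rim 3 mm thick and 10 mm high. Place of the smaller round box. Origin: centre of its underside, z up.
- jar: Bystander: amber glass jar with a steel lid, 64 mm in diameter, 95 mm high, loose, standing among the boxes and pans. Origin: centre of its underside, z up.
- bowl: Bystander: white ceramic bowl, 80 mm across the rim, 45 mm high, loose, on the left (+y) side. Origin: centre of its underside, z up.
Mind the look-alikes: they are no part of the job. Leave any green or orange look-alike of the small_round_box alone. Leave any green look-alike of the long_box alone.

How it is judged:
At the end, for the whole second after the job is handed in: Each box at rest in the pan of its own shape and size: centres within 12 mm, underside within 4 mm of the pan floor, upright within 4.5 degrees; sides of the long and the square box within 12 degrees of their pans' sides (the square may be turned by quarter turns) (horizontal distance between long_box and long_pan below 0.012 m and z of long_box in the frame of long_pan below 0.007 m and angle between each of long_box, square_box, large_round_box, small_round_box's own z axis and vertical below 0.08 rad and linear speed of each of long_box, square_box, large_round_box, small_round_box below 0.02 m/s and horizontal distance between square_box and square_pan below 0.012 m and z of square_box in the frame of square_pan below 0.007 m and horizontal distance between large_round_box and large_round_pan below 0.012 m and z of large_round_box in the frame of large_round_pan below 0.007 m and horizontal distance between small_round_box and small_round_pan below 0.012 m and z of small_round_box in the frame of small_round_pan below 0.007 m and angle between the x axis of long_box and the x axis of long_pan, either way round below 0.22 rad and (angle between the x axis of square_box and the x axis of square_pan, either way round below 0.22 rad or angle between the x axis of square_box and the y axis of square_pan, either way round below 0.22 rad)); the robot touches nothing.
It fails at once if a box is dropped from more than about 25 mm or thrown ((linear speed of long_box above 0.7 m/s and contact force between the fingers and long_box below 0.05 N) or (linear speed of square_box above 0.7 m/s and contact force between the fingers and square_box below 0.05 N) or (linear speed of large_round_box above 0.7 m/s and contact force between the fingers and large_round_box below 0.05 N) or (linear speed of small_round_box above 0.7 m/s and contact force between the fingers and small_round_box below 0.05 N)).
It fails at once if a box is tipped over (leans more than 30 degrees) (angle between any of long_box, square_box, large_round_box, small_round_box's own z axis and vertical above 0.52 rad).
It fails at once if the jar is moved more than 25 mm or knocked over (distance of jar from where it was at the start of the episode above 0.025 m or angle between jar's own z axis and vertical above 0.4 rad).
It fails at once if the bowl is moved more than 25 mm or knocked over (distance of bowl from where it was at the start of the episode above 0.025 m or angle between bowl's own z axis and vertical above 0.4 rad).
It also fails if it takes over 106 s, if anything falls off the work surface, if the arm or the gripper's body presses on something with over 40 N, if the wrist force passes 120 N, or if a joint passes its speed limit or range.

ROBOT

A 7-joint arm with a two-finger parallel gripper is mounted at the origin on the work surface. World frame = base frame: x ahead of the robot, y to its left, z up, the work surface at z = 0. Lengths are in m, angles in rad, forces in N, time in s.
With the tool pointing down it reaches from about 0.35 to 0.9 m from the base axis. Payload 8.1 kg.
Tool frame: the origin (TCP) lies at the very end of the fingers, on their centre line; the grasp point (between the pads) lies arm.grip_point_offset behind it (arm.grip_point_offset is the distance from the TCP to the grasp point, in m); z points along the fingers, y is the line along which they close (so a half turn about z gives the same grasp; the last joint's range is limited). The gripper opens to 92 mm and grips with 3 to 60 N. Pads are 19 mm wide; open, the fingers measure 130 mm over their backs; the gripper's body (75 mm by 190 mm) begins 47 mm behind the grasp point.
Start: joints at [-1.349, 0.434, 0.025, 1.573, -0.012, 1.134, -0.075], TCP at [0.199, 0.592, 0.227] pointing down, gripper open.
Joint ranges: [-2.62, 2.62], [-0.44, 2.09], [-1.27, 1.32], [0.08, 2.57], [-1.32, 4.46], [0.12, 2], [-2.74, 2.74]. Speed limits (rad/s): [2.22, 2.22, 3.01, 3.01, 3.14, 3.14, 3.14].

INTERFACE

Orientations are given as a rotation vector (axis times angle).
In Python, from cell import arm gives the robot as it stands. The module is installed in compiled form; this text tells all that it offers.
- The arm moves only by the shell command python3 -m creep 'ROWS' [OPENING] [FORCE]. ROWS is JSON, a list of rows, each a list of 6 numbers: the shift along the tool's x, y, z scaled (see below), then the turn, a rotation vector about the tool's x, y, z scaled (see below). A call has 1 to 20 rows; each row shifts and turns the commanded pose from where the row before left it, along the tool's axes as they then stand; what a row does not reach is not made up. The controller multiplies each number of a shift by 0.4 m and each number of a turn by 120 degrees. A row lasts 1/12 s, in which the tool goes at most 41.7 mm and 7.16 degrees, less where a joint would pass 70% of its speed; a pose out of reach is approached as far as the arm can. A call with a number of a shift or a turn outside -1 to 1 is refused whole. A call with a gripper value outside its range is refused whole. OPENING is the closure, from -1 (fully open) to 1 (shut), set as the call begins (- or left out, the last holds). The fingers move at their own pace and stop on an object; FORCE is the grip in N (left out, the last holds). Time passes only in rows, so rows that do not move let the fingers close. It gives the time, the measured TCP pose, the force, the opening and the grip force at its end, in the units of the state.
- arm.observe(): the state, without advancing time (a new reading comes with each control period).
- arm.get_image(name): name is "side" or "top"; returns a dict with "frame" (384x512x3 uint8, red, green, blue), "intrinsics" (3x3 intrinsics, pixels), "rvec" (rotation vector, rad) and "tvec" (3), from world to camera coordinates, as OpenCV has them. Camera axes: x right, y down, z forward; pixel columns grow to the right and rows downward; lengths in m; the calibration is good to about 2 mm. A picture is of the moment at which its call begins. There is no depth.
- arm.sign_off(): hands the job in; it is judged then, once.
The state is a dict: "clock": time; "joints": joint angles; "dq": joint speeds; "joint_efforts": joint torques, N m; "position": TCP position; "ee_rot": TCP orientation; "force": force on the tool from outside, world axes, zero at the start; "ft_torque": the same for the moment, N m; "width": opening from 0.0 (shut) to 1.0 (fully open); "gripper_force": force on a finger pad.
Only numpy, scipy, OpenCV 4.12 (cv2) and the standard library are available. Lean on these libraries where they do the work, as an engineer would, in place of code of your own. Each camera call takes 0.05 s, during which the arm holds its last target. There are 200 camera calls.

## Working session

There is one attempt and no reset: what is moved stays moved. The work goes in short steps, Python scripts to look and compute and a shell command to move; the robot and the scene stay as the last step left them, time stands still between calls to the robot, and variables do not carry over. Pictures are saved under pics/ and viewed, at most 14 in all, crops included, and the job is handed in when it is done.

```bash
mkdir -p pics
python3 - <<'E'
from cell import arm
import cv2
print(arm.grip_point_offset); o=arm.observe(); print(o)
for n in("top","side"):
    d=arm.get_image(n); cv2.imwrite(f"pics/{n}0.png",cv2.resize(d["frame"][:,:,::-1],(800,600),interpolation=cv2.INTER_CUBIC)); print(d["intrinsics"],d["rvec"],d["tvec"])
E
```

```text
0.0188
{'clock': 0.0, 'joints': array([-1.34859769,  0.43518112,  0.02500734,  1.57410172, -0.01160769,
        1.13396971, -0.07511094]), 'dq': array([ 0.00097408, -0.00066401,  0.00089357,  0.00053097, -0.00016011,
        0.00044652,  0.00026069]), 'joint_efforts': array([ 1.85463236e-04, -6.67855167e+01,  9.84759182e-01, -3.14450705e+01,
       -6.05320581e-02,  4.27888229e-02,  2.03947584e-04]), 'position': array([0.19935883, 0.59182243, 0.22596958]), 'ee_rot': array([-5.08115004e-01, -3.10012646e+00,  2.37382378e-03]), 'force': array([-0.7172162 , -1.04065783, -0.70173691]), 'ft_torque': array([ 0.02115156, -0.03018291,  0.07853904]), 'gripper_force': 0.0, 'width': 1.0015333814245377}
[[433.99496752   0.         256.755028  ]
 [  0.         433.99496752 188.80010506]
 [  0.           0.           1.        ]] [ 2.13313937 -2.13366064  0.16016642] [0.07121603 0.48904052 1.15229005]
[[497.48981443   0.         255.61232089]
 [  0.         497.48981443 195.14591796]
 [  0.           0.           1.        ]] [ 0.60858807 -2.62363356  1.23798499] [0.4531417  0.14110581 1.448695  ]
```

View pics/top0.png

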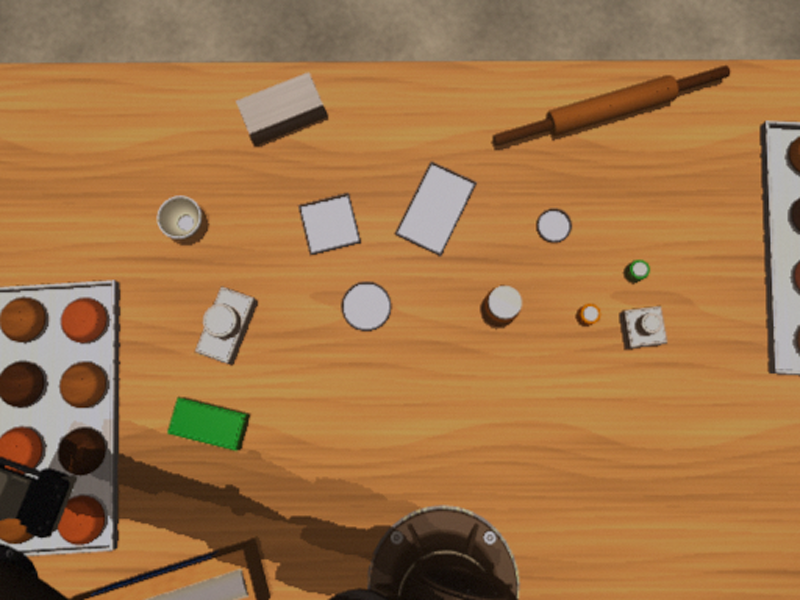

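View pics/side0.png

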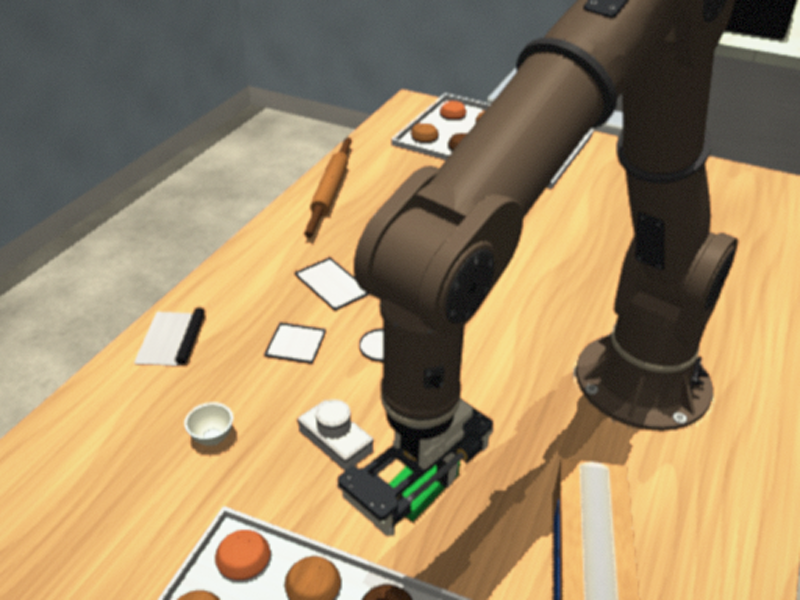

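The top view (800x600) shows the long pile at (225,325) carrying the large round box, and the square pile at (644,325) carrying the small one. The pans are long (436,208), square (330,224), large round (366,306) and small round (553,226). The jar is at (502,303) and the bowl at (180,218). In the side view the long pile is at (335,430), and the square pile is hidden by the arm.

```bash
cat > h.py <<'E'
import numpy as np, cv2
from scipy.spatial.transform import Rotation as R
from cell import arm
class Cam:
    def __init__(s,n):
        d=arm.get_image(n); s.f=d["frame"]; s.K=np.array(d["intrinsics"]); s.R=cv2.Rodrigues(np.array(d["rvec"]))[0]; s.t=np.array(d["tvec"]).ravel(); s.rv=np.array(d["rvec"])
        s.c=-s.R.T@s.t
    def ray(s,u,v): return s.R.T@np.linalg.inv(s.K)@np.array([u,v,1.])
    def at(s,u,v,z):
        r=s.ray(u,v); return s.c+r*(z-s.c[2])/r[2]
    def px(s,p): return cv2.projectPoints(np.array(p,float).reshape(-1,3),s.rv,s.t,s.K,None)[0][:,0]
def tri(c1,p1,c2,p2):
    a=c1.ray(*p1);a/=np.linalg.norm(a);b=c2.ray(*p2);b/=np.linalg.norm(b)
    k=np.linalg.lstsq(np.c_[a,-b],c2.c-c1.c,rcond=None)[0]
    P,Q=c1.c+a*k[0],c2.c+b*k[1]; return (P+Q)/2,np.linalg.norm(P-Q)
def white(f,v=120,s=45):
    h=cv2.cvtColor(f,cv2.COLOR_RGB2HSV); return ((h[...,1]<s)&(h[...,2]>v)).astype(np.uint8)*255
E
python3 - <<'E'
from h import *
for n in("top","side"):
    c=Cam(n); m=white(c.f)
    print(n)
    for q in cv2.findContours(m,cv2.RETR_EXTERNAL,cv2.CHAIN_APPROX_NONE)[0]:
        A=cv2.contourArea(q)
        if 60<A<3000 and q[:,0,1].min()>90:
            M=cv2.moments(q);u=M["m10"]/M["m00"];v=M["m01"]/M["m00"]
            z=.003; P=[c.at(*p,z)[:2] for p in q[:,0]]
            r=cv2.minAreaRect(np.array(P,np.float32)*1000)
            print(int(u),int(v),A,np.round(c.at(u,v,z)[:2],4),"rect",np.round(r[0],1),np.round(r[1],1),round(r[2],1))
t=Cam("top").f; cv2.imwrite("pics/piles.png",cv2.cvtColor(np.hstack([cv2.resize(t[175:245,115:185],(400,400)),cv2.resize(t[175:245,375:445],(400,400))]),cv2.COLOR_RGB2BGR))
E
```

```text
top
137 377 330.0 [-0.0126  0.3865] rect [-18.4 401.8] [ 29.2 126.6] 14.8
40 346 375.5 [0.0661 0.6515] rect [ 67.2 664.5] [ 54.9 192.9] 9.3
412 208 452.0 [ 0.4379 -0.3658] rect [ 437.8 -365.8] [63.5 62.7] 7.1
142 207 792.5 [0.4424 0.3944] rect [443.3 394.9] [ 69.8 123.2] 70.2
322 193 305.5 [ 0.4827 -0.1145] rect [ 482.9 -114.2] [53.6 57.3] 88.9
234 195 634.0 [0.475  0.1356] rect [474.6 135.8] [79.4 79.9] 90.0
354 144 267.0 [ 0.6247 -0.2079] rect [ 625.2 -207.9] [51.6 53.7] 88.2
118 142 95.0 [0.6304 0.4703] rect [633.5 476.9] [55.2 78.9] 38.8
210 143 877.5 [0.6286 0.2049] rect [629.2 204.8] [88.9 90.4] 14.3
278 133 1429.5 [0.6573 0.0085] rect [658.    8.1] [ 87.3 147.8] 64.1
side
171 349 393.5 [0.4305 0.6053] rect [411.4 590.1] [348.8 148.7] 31.9
382 341 1387.5 [-0.0088  0.365 ] rect [ -4.8 352.5] [ 41.1 249.3] 17.3
133 269 531.0 [0.6592 0.4428] rect [660.4 442.4] [81.3 83.1] 26.5
214 273 729.5 [0.4537 0.3564] rect [451.1 351.2] [ 84.8 127.2] 70.4
238 220 203.0 [0.4935 0.1382] rect [496.3 137.9] [42.8 80.9] 26.7
188 218 565.0 [0.6319 0.2011] rect [632.5 199.8] [92.6 90.4] 14.2
104 216 744.5 [0.8662 0.3067] rect [867.  303.3] [ 77.6 149.1] 24.9
212 180 682.5 [0.6619 0.0054] rect [662.5   3.1] [ 90.1 149.6] 63.9
```

View pics/piles.png

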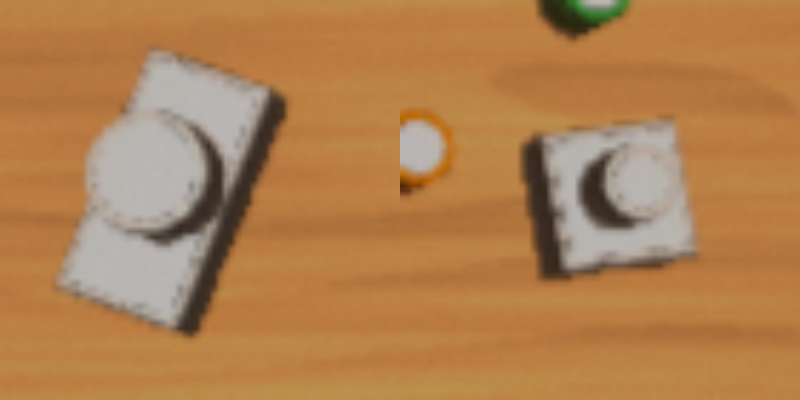

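Crop: on the left, the large round lid is centred at crop (150,175), with long lid corners (155,50), (272,90), (180,330) and (60,285). On the right, the small lid is at (640,183), with square lid corners (545,135), (670,120), (695,250) and (560,270). Next I get the side crop.

Run:
```python
from h import *
c=Cam("top"); s=Cam("side")
def C(x,y,ox): return (x/400*70+ox-.5+.0, y/400*70+175-.5)
rl=c.at(*C(150,175,115),.072); print("large",rl)
L=[c.at(*C(*p,115),.036) for p in((155,50),(272,90),(180,330),(60,285))]; print("long",np.mean(L,0),np.round(L,4))
r=cv2.minAreaRect(np.array([p[:2]*1000 for p in L],np.float32));print(r)
print("small",c.at(*C(240,183,375),.072))
S=[c.at(*C(*p,375),.036) for p in((145,135),(270,120),(295,250),(160,270))]; print("sq",np.mean(S,0))
r=cv2.minAreaRect(np.array([p[:2]*1000 for p in S],np.float32));print(r)
print("jar",c.at(322.5,193.5,.095))
print("bowl",c.at(180/1.5625,217/1.5625,.045), "orange",c.at(590/1.5625,314/1.5625,.036),"green",c.at(639/1.5625,270/1.5625,.036))
print("side pred large",s.px(rl),"long",s.px(L))
cv2.imwrite("pics/sp.png",cv2.resize(s.f[240:310,180:250],(600,600),interpolation=cv2.INTER_CUBIC)[:,:,::-1])
```

```text
large [0.44013969 0.37952643 0.072     ]
long [0.4383709  0.38115625 0.036     ] [[0.5055 0.3898 0.036 ]
 [0.4859 0.3323 0.036 ]
 [0.3703 0.3721 0.036 ]
 [0.3917 0.4304 0.036 ]]
((438.2059631347656, 381.564208984375), (62.09678649902344, 122.17359161376953), 71.00456237792969)
small [ 0.43591789 -0.35151234  0.072     ]
sq [ 0.43520719 -0.35344014  0.036     ]
((434.92779541015625, -352.31378173828125), (64.62271118164062, 65.09017944335938), 7.396399021148682)
jar [ 0.46751227 -0.10096589  0.095     ]
bowl [0.62992597 0.4667615  0.045     ] orange [ 0.45560084 -0.25934123  0.036     ] green [ 0.53393385 -0.34911052  0.036     ]
side pred large [[214.04376727 263.39128099]] long [[191.12184281 267.05931458]
 [208.42939792 255.28598602]
 [239.57025429 279.91767516]
 [221.43638228 292.95206268]]
```

View pics/sp.png

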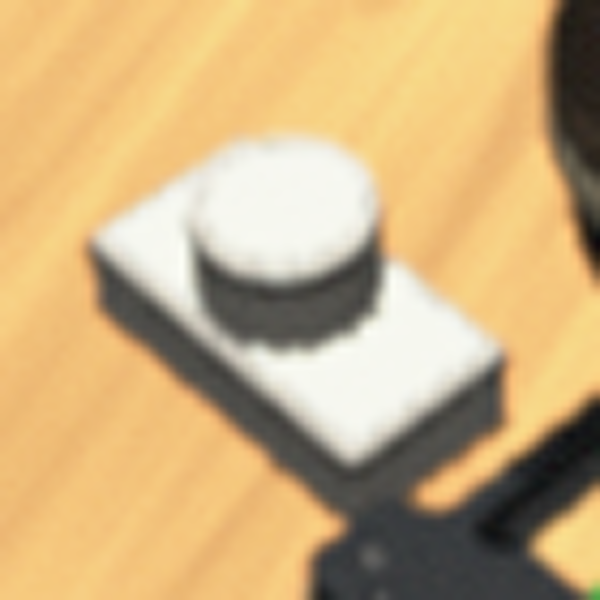

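Side view: the round lid is centred at crop (285,210), i.e. image (212.8,264.0). The visible long lid corners are (90,243), (350,468) and (503,355). All lie within about 1.5 px of the predictions, so the heights of 72 and 36 mm are confirmed after triangulation below.

```bash
cat > plan.py <<'E'
import sys; from h import *
# plan.py x y z yaw_of_tool_y_deg -> delta in tool axes (row units), yaw mod 180
x,y,z,a=map(float,sys.argv[1:]); o=arm.observe(); T=R.from_rotvec(o["ee_rot"])
d=T.inv().apply(np.array([x,y,z])-o["position"])
ya=T.as_matrix()[:,1]; cur=np.degrees(np.arctan2(ya[1],ya[0])); dw=(a-cur+90)%180-90
g=R.from_euler('z',np.radians(cur-90))*R.from_matrix(np.diag([-1.,1,-1]))
tilt=(T.inv()*g).as_rotvec(True)
print("pos",o["position"].round(4),"yaw",round(cur,1),"tilt fix",(tilt/120).round(4),"| shift",(d/.4).round(3),"| turn z",round(-dw/120,4),"clock",round(o["clock"],2),"j7",o["joints"][6].round(2),"w",o["width"].round(3),"gf",round(o["gripper_force"],1),"F",o["force"].round(1))
E
python3 - <<'E'
from h import *
c=Cam("top"); s=Cam("side")
C=lambda x,y:(x/400*70+114.5,y/400*70+174.5)
S=lambda x,y:(x/600*70+179.5,y/600*70+239.5)
for n,a,b in(("round",(150,175),(285,210)),("c1",(155,50),(90,243)) ,("c2",(60,285),(350,468)),("c3",(180,330),(503,355))):print(n,tri(c,C(*a),s,S(*b)))
print("c1 alt is image-left corner; long pan",tri(c,(278.6,133.0),s,(212.4,180.4)))
print("sqpan",tri(c,(210.5,143),s,(188.2,218.4)))
E
python3 plan.py .4405 .379 .226 71
```

```text
round (array([0.44179359, 0.38073835, 0.06958987]), np.float64(0.0028547561274659392))
c1 (array([0.50715958, 0.39112117, 0.0329565 ]), np.float64(0.002285333598133693))
c2 (array([0.3930283 , 0.43197267, 0.03219537]), np.float64(0.002071479547438634))
c3 (array([0.3719837 , 0.37358508, 0.03233933]), np.float64(0.0030024278523626442))
c1 alt is image-left corner; long pan (array([0.65745912, 0.00887974, 0.00818327]), np.float64(0.0015170212937907887))
sqpan (array([0.62909486, 0.20491074, 0.0085613 ]), np.float64(0.0035033020654944937))Traceback (most recent call last):
  File "plan.py", line 8, in <module>
    print("pos",o["position"].round(4),"yaw",round(cur,1),"tilt fix",(tilt/120).round(4),"| shift",(d/.4).round(3),"| turn z",round(-dw/120,4),"clock",round(o["clock"],2),"j7",o["joints"][6].round(2),"w",o["width"].round(3),"gf",round(o["gripper_force"],1),"F",o["force"].round(1))
                                                                                                                                                                                                            ^^^^^^^^^^^^^^^^
AttributeError: 'float' object has no attribute 'round'
```

```bash
sed -i 's/o\["width"\].round(3)/round(float(o["width"]),3)/' plan.py; python3 plan.py .4405 .3795 .226 70.5
```

```text
pos [0.1995 0.5923 0.2267] yaw 71.4 tilt fix [-0.0001  0.      0.    ] | shift [-0.741 -0.312  0.002] | turn z 0.0074 clock 0.45 j7 -0.08 w 1.003 gf 0.0 F [ 0.3 -0.1  0.5]
```

```bash
python3 -m creep '[[-0.074,-0.031,0,0,0,0],[-0.074,-0.031,0,0,0,0],[-0.074,-0.031,0,0,0,0],[-0.074,-0.031,0,0,0,0],[-0.074,-0.031,0,0,0,0],[-0.074,-0.031,0,0,0,0.007],[-0.074,-0.031,0,0,0,0],[-0.074,-0.031,0,0,0,0],[-0.074,-0.031,0,0,0,0],[-0.074,-0.031,0,0,0,0],[0,0,0,0,0,0],[0,0,0,0,0,0]]' -1 20; python3 plan.py .4405 .3795 .049 70.5
```

```text
clock: 1.45
position: [0.441, 0.377, 0.2269]
ee_rot: [0.538, 3.094, -0.0]
force: [-0.3, 1.5, 0.1]
width: 0.998
gripper_force: 0.0
pos [0.441  0.377  0.2269] yaw 70.3 tilt fix [-0.      0.0004  0.    ] | shift [0.004 0.005 0.445] | turn z -0.0018 clock 1.45 j7 0.47 w 0.998 gf 0.0 F [-0.3  1.5  0.1]
```

```bash
python3 -m creep '[[0.004,0.005,0.06,0,0,0],[0,0,0.06,0,0,0],[0,0,0.06,0,0,0],[0,0,0.06,0,0,0],[0,0,0.06,0,0,0],[0,0,0.05,0,0,0],[0,0,0.04,0,0,0],[0,0,0.03,0,0,0],[0,0,0.025,0,0,0],[0,0,0,0,0,0],[0,0,0,0,0,0]]' -1 20; python3 -m creep '[[0,0,0,0,0,0],[0,0,0,0,0,0],[0,0,0,0,0,0],[0,0,0,0,0,0],[0,0,0,0,0,0],[0,0,0,0,0,0],[0,0,0,0,0,0],[0,0,0,0,0,0]]' 1 20;  python3 plan.py .4755 .135 .226 70.5
```

```text
clock: 2.37
position: [0.438, 0.3818, 0.0488]
ee_rot: [-0.53, -3.096, 0.0]
force: [-0.5, -0.1, 0.2]
width: 0.997
gripper_force: 0.0
clock: 3.03
position: [0.4385, 0.3815, 0.0491]
ee_rot: [0.531, 3.096, 0.001]
force: [-1.0, 0.8, 4.1]
width: 0.631
gripper_force: 20.0
pos [0.4385 0.3815 0.0491] yaw 70.5 tilt fix [ 0.0003  0.0001 -0.    ] | shift [-0.293 -0.55  -0.443] | turn z 0.0003 clock 3.03 j7 0.49 w 0.631 gf 20.0 F [-1.   0.8  4.1]
```

```bash
python3 -m creep '[[0,0,-0.02,0,0,0],[0,0,-0.04,0,0,0],[0,0,-0.06,0,0,0],[0,0,-0.06,0,0,0],[0,0,-0.05,0,0,0],[0,0,-0.02,0,0,0],[-0.02,-0.036,0,0,0,0],[-0.03,-0.058,0,0,0,0],[-0.04,-0.076,0,0,0,0],[-0.04,-0.076,0,0,0,0],[-0.04,-0.076,0,0,0,0],[-0.04,-0.076,0,0,0,0],[-0.04,-0.076,0,0,0,0],[-0.03,-0.058,0,0,0,0],[-0.013,-0.018,0,0,0,0],[0,0,0,0,0,0],[0,0,0,0,0,0]]'; python3 plan.py .4755 .135 .0165 70.5
```

```text
clock: 4.45
position: [0.4751, 0.1348, 0.1483]
ee_rot: [-0.532, -3.095, 0.0]
force: [1.6, 0.9, -2.3]
width: 0.626
gripper_force: 20.0
pos [0.4751 0.1348 0.1483] yaw 70.5 tilt fix [-0.0001 -0.0004 -0.    ] | shift [-0.001  0.001  0.329] | turn z -0.0001 clock 4.45 j7 0.92 w 0.626 gf 20.0 F [ 1.6  0.9 -2.3]
```

```bash
python3 -m creep '[[0,0,0.04,0,0,0],[0,0,0.05,0,0,0],[0,0,0.05,0,0,0],[0,0,0.05,0,0,0],[0,0,0.04,0,0,0],[0,0,0.03,0,0,0],[0,0,0.02,0,0,0],[0,0,0.015,0,0,0],[0,0,0.01,0,0,0],[0,0,0.008,0,0,0],[0,0,0.006,0,0,0],[0,0,0.004,0,0,0],[0,0,0.004,0,0,0],[0,0,0,0,0,0],[0,0,0,0,0,0]]'; python3 plan.py .4755 .135 .016 70.5
```

```text
clock: 5.7
position: [0.4757, 0.1349, 0.0181]
ee_rot: [0.531, 3.096, 0.0]
force: [-0.2, 0.6, -2.0]
width: 0.625
gripper_force: 20.0
pos [0.4757 0.1349 0.0181] yaw 70.5 tilt fix [ 0.0001  0.0001 -0.    ] | shift [0.    0.    0.005] | turn z 0.0003 clock 5.7 j7 0.96 w 0.625 gf 20.0 F [-0.2  0.6 -2. ]
```

```bash
python3 -m creep '[[0,0,0.003,0,0,0],[0,0,0.002,0,0,0],[0,0,0,0,0,0],[0,0,0,0,0,0]]'; python3 -m creep '[[0,0,0,0,0,0],[0,0,0,0,0,0],[0,0,0,0,0,0],[0,0,0,0,0,0],[0,0,0,0,0,0],[0,0,0,0,0,0]]' -1;python3 -m creep '[[0,0,-0.03,0,0,0],[0,0,-0.05,0,0,0],[0,0,-0.06,0,0,0],[0,0,-0.06,0,0,0],[0,0,-0.06,0,0,0],[0,0,-0.04,0,0,0]]'; python3 plan.py .4365 .382 .14 70.5
```

```text
clock: 6.03
position: [0.4757, 0.1349, 0.016]
ee_rot: [0.531, 3.096, 0.0]
force: [-0.4, -0.3, -1.0]
width: 0.627
gripper_force: 20.0
clock: 6.53
position: [0.4756, 0.1349, 0.0159]
ee_rot: [0.531, 3.096, 0.0]
force: [-0.4, 0.4, 0.9]
width: 0.983
gripper_force: 0.0
clock: 7.03
position: [0.4761, 0.135, 0.1381]
ee_rot: [0.531, 3.095, 0.002]
force: [0.3, 0.6, 1.1]
width: 0.999
gripper_force: 0.0
pos [0.4761 0.135  0.1381] yaw 70.5 tilt fix [ 0.0006  0.0007 -0.    ] | shift [ 0.299  0.549 -0.005] | turn z 0.0003 clock 7.03 j7 0.92 w 0.999 gf 0.0 F [0.3 0.6 1.1]
```

Run:
```python
from h import *
import numpy as np
print("top/side now")
for n in("top","side"):
    c=Cam(n); m=white(c.f)
    for q in cv2.findContours(m,cv2.RETR_EXTERNAL,cv2.CHAIN_APPROX_NONE)[0]:
        A=cv2.contourArea(q); M=cv2.moments(q)
        if not 200<A<3000: continue
        u=M["m10"]/M["m00"];v=M["m01"]/M["m00"]; p=c.at(u,v,.036)
        if abs(p[0]-.44)<.12 and (abs(p[1]-.38)<.08 or abs(p[1]+.35)<.1):
            r=cv2.minAreaRect(np.array([c.at(*k,.036)[:2]*1000 for k in q[:,0]],np.float32))
            print(n,round(u,1),round(v,1),A,p.round(4),np.round(r[0],1),np.round(r[1],1),round(r[2],1))
    if n=="side": cv2.imwrite("pics/side1.png",c.f[100:340,60:460,::-1].repeat(2,0).repeat(2,1))
```

```text
top/side now
top 412.9 208.7 465.5 [ 0.4342 -0.3543  0.036 ] [ 434.2 -354.4] [62.1 61.6] 7.1
top 143.4 207.8 893.0 [0.4372 0.382  0.036 ] [438.  382.2] [ 60.9 120. ] 70.5
side 214.2 274.9 795.5 [0.4374 0.3862 0.036 ] [439.  385.1] [ 62.2 121.2] 70.5
```

View pics/side1.png

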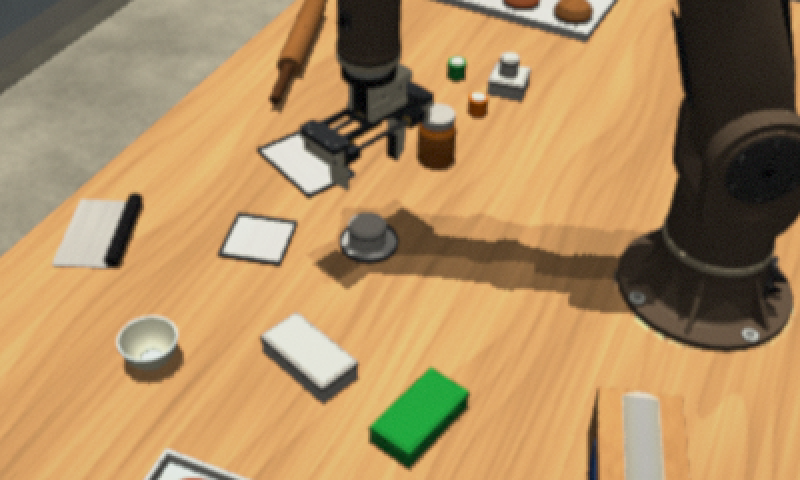

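The side view shows the large round box centred in its pan at (368,235), and the long box bare at (310,355). The square pile is at (510,75) in the crop, next to the green and orange look-alikes.

```bash
python3 -m creep '[[0.02,0.035,0,0,0,0],[0.04,0.074,0,0,0,0],[0.04,0.074,0,0,0,0],[0.04,0.074,0,0,0,0],[0.04,0.074,0,0,0,0],[0.04,0.074,0,0,0,0],[0.04,0.074,0,0,0,0],[0.03,0.055,0,0,0,0],[0.01,0.017,0,0,0,0],[0,0,0,0,0,0],[0,0,0,0,0,0]]'; python3 plan.py .438 .3835 .013 70.5
```

```text
clock: 8.05
position: [0.4356, 0.3816, 0.135]
ee_rot: [-0.53, -3.096, 0.003]
force: [0.4, -1.3, 0.5]
width: 1.0
gripper_force: 0.0
pos [0.4356 0.3816 0.135 ] yaw 70.6 tilt fix [-0.0009 -0.0001 -0.    ] | shift [-0.004  0.007  0.305] | turn z 0.0005 clock 8.05 j7 0.48 w 1.0 gf 0.0 F [ 0.4 -1.3  0.5]
```

```bash
python3 -m creep '[[-0.004,0.007,0.04,-0.001,0,0],[0,0,0.05,0,0,0],[0,0,0.05,0,0,0],[0,0,0.05,0,0,0],[0,0,0.04,0,0,0],[0,0,0.03,0,0,0],[0,0,0.02,0,0,0],[0,0,0.015,0,0,0],[0,0,0.01,0,0,0],[0,0,0,0,0,0],[0,0,0,0,0,0]]'; python3 -m creep '[[0,0,0,0,0,0],[0,0,0,0,0,0],[0,0,0,0,0,0],[0,0,0,0,0,0],[0,0,0,0,0,0],[0,0,0,0,0,0],[0,0,0,0,0,0]]' 1 40;  python3 plan.py .6585 .0065 .14 64
```

```text
clock: 8.97
position: [0.4386, 0.3851, 0.0144]
ee_rot: [0.531, 3.096, 0.004]
force: [0.9, 0.1, -0.3]
width: 0.998
gripper_force: 0.0
clock: 9.55
position: [0.4382, 0.3845, 0.0141]
ee_rot: [0.531, 3.096, 0.002]
force: [-0.7, -2.3, 6.5]
width: 0.692
gripper_force: 40.0
pos [0.4382 0.3845 0.0141] yaw 70.5 tilt fix [ 0.0006 -0.0001  0.    ] | shift [-0.834 -0.707 -0.316] | turn z 0.0544 clock 9.55 j7 0.5 w 0.692 gf 40.0 F [-0.7 -2.3  6.5]
```

```bash
python3 -m creep '[[0,0,-0.02,0,0,0],[0,0,-0.04,0,0,0],[0,0,-0.06,0,0,0],[0,0,-0.06,0,0,0],[0,0,-0.06,0,0,0],[0,0,-0.05,0,0,0],[0,0,-0.02,0,0,0],[-0.02,-0.017,0,0,0,0],[-0.04,-0.034,0,0,0,0],[-0.06,-0.051,0,0,0,0],[-0.07,-0.059,0,0,0,0],[-0.07,-0.059,0,0,0,0],[-0.07,-0.059,0,0,0,0],[-0.07,-0.059,0,0,0,0],[-0.07,-0.059,0,0,0,0],[-0.07,-0.059,0,0,0,0],[-0.07,-0.059,0,0,0,0]]'; python3 plan.py .6585 .0065 .14 64
```

```text
clock: 10.97
position: [0.5994, 0.1063, 0.1356]
ee_rot: [-0.531, -3.094, -0.001]
force: [0.6, 0.6, -4.3]
width: 0.693
gripper_force: 40.0
pos [0.5994 0.1063 0.1356] yaw 70.5 tilt fix [ 0.0002 -0.0009  0.    ] | shift [-0.222 -0.186 -0.011] | turn z 0.0544 clock 10.97 j7 1.06 w 0.693 gf 40.0 F [ 0.6  0.6 -4.3]
```

```bash
python3 -m creep '[[-0.07,-0.059,0,0,0,0],[-0.06,-0.051,0,0,0,0],[-0.04,-0.034,0,0,0,0],[-0.02,-0.017,0,0,0,0],[0,0,0,0,0,0.02],[0,0,0,0,0,0.02],[0,0,0,0,0,0.014],[0,0,0,0,0,0],[0,0,0,0,0,0]]'; python3 plan.py .6585 .0065 .0175 64
```

```text
clock: 11.72
position: [0.649, 0.0237, 0.1362]
ee_rot: [-0.702, -3.061, -0.003]
force: [-0.3, -0.4, -3.3]
width: 0.697
gripper_force: 40.0
pos [0.649  0.0237 0.1362] yaw 64.2 tilt fix [ 0.0006 -0.0009  0.    ] | shift [-0.041 -0.029  0.297] | turn z 0.0014 clock 11.72 j7 1.11 w 0.697 gf 40.0 F [-0.3 -0.4 -3.3]
```

```bash
python3 -m creep '[[-0.02,-0.015,0.02,0,0,0],[-0.021,-0.014,0.03,0,-0.001,0.001],[0,0,0.05,0,0,0],[0,0,0.05,0,0,0],[0,0,0.04,0,0,0],[0,0,0.03,0,0,0],[0,0,0.02,0,0,0],[0,0,0.015,0,0,0],[0,0,0.01,0,0,0],[0,0,0.008,0,0,0],[0,0,0.006,0,0,0],[0,0,0.006,0,0,0],[0,0,0.005,0,0,0],[0,0,0,0,0,0],[0,0,0,0,0,0]]'; python3 plan.py .6585 .0065 .017 64
```

```text
clock: 12.97
position: [0.66, 0.0058, 0.0215]
ee_rot: [0.707, 3.058, 0.003]
force: [-0.1, -0.5, -3.3]
width: 0.693
gripper_force: 40.0
pos [0.66   0.0058 0.0215] yaw 63.9 tilt fix [ 0.0011  0.001  -0.    ] | shift [0.004 0.    0.011] | turn z -0.0004 clock 12.97 j7 1.16 w 0.693 gf 40.0 F [-0.1 -0.5 -3.3]
```

```bash
python3 -m creep '[[0.003,0,0.004,0,0,0],[0,0,0.003,0,0,0],[0,0,0.002,0,0,0],[0,0,0.001,0,0,0],[0,0,0,0,0,0],[0,0,0,0,0,0]]'; python3 -m creep '[[0,0,0,0,0,0],[0,0,0,0,0,0],[0,0,0,0,0,0],[0,0,0,0,0,0],[0,0,0,0,0,0],[0,0,0,0,0,0]]' -1;python3 -m creep '[[0,0,-0.03,0,0,0],[0,0,-0.05,0,0,0],[0,0,-0.06,0,0,0],[0,0,-0.06,0,0,0],[0,0,-0.06,0,0,0],[0,0,-0.04,0,0,0],[0,0,0,0,0,0]]'; python3 plan.py .4365 -.354 .14 10
```

```text
clock: 13.47
position: [0.6588, 0.0062, 0.0173]
ee_rot: [0.708, 3.058, 0.003]
force: [1.0, -0.4, -3.1]
width: 0.693
gripper_force: 40.0
clock: 13.97
position: [0.6589, 0.0062, 0.0175]
ee_rot: [0.708, 3.058, 0.003]
force: [0.4, 0.0, -0.5]
width: 0.995
gripper_force: 0.0
clock: 14.55
position: [0.6609, 0.006, 0.1425]
ee_rot: [0.706, 3.052, 0.006]
force: [1.0, 0.2, 0.3]
width: 1.0
gripper_force: 0.0
pos [0.6609 0.006  0.1425] yaw 63.9 tilt fix [ 0.0027  0.0038 -0.    ] | shift [ 1.080e-01 -1.055e+00 -1.000e-03] | turn z 0.4494 clock 14.55 j7 1.14 w 1.0 gf 0.0 F [1.  0.2 0.3]
```

Run:
```python
from h import *
c=Cam("top"); s=Cam("side")
u,v=s.px([.4365,-.353,.036])[0].astype(int); print(u,v)
A=cv2.resize(c.f[185:235,385:435],(400,400),interpolation=cv2.INTER_CUBIC); B=cv2.resize(s.f[v-25:v+25,u-25:u+25],(400,400),interpolation=cv2.INTER_CUBIC)
cv2.imwrite("pics/pile2.png",np.hstack([A,B])[:,:,::-1])
```

```text
314 136
```

View pics/pile2.png

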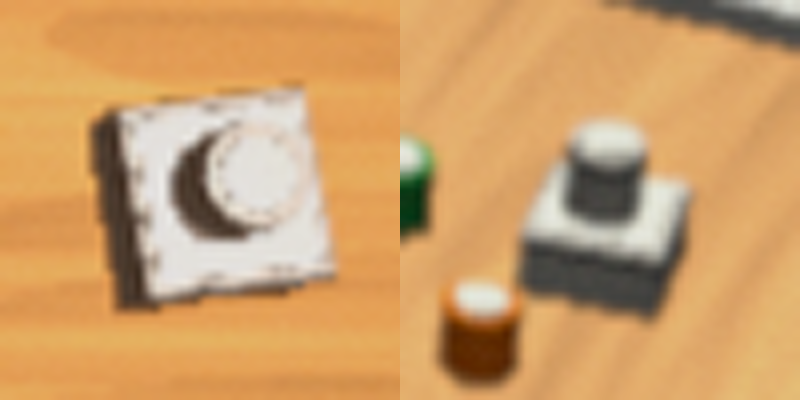

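Crop: small lid at (257,174) in the top view and (610,145) in the side view. Square lid corners in the top view are (112,110), (303,88), (337,275) and (148,300). The matching side corners are (525,237), (660,258) and (690,185).

```bash
python3 - <<'E'
from h import *
c=Cam("top"); s=Cam("side")
C=lambda x,y:(x/8+384.5,y/8+184.5); S=lambda x,y:((x-400)/8+288.5,y/8+110.5)
for n,a,b in(("small",(257,174),(610,145)),("++",(112,110),(525,237)),("-+",(148,300),(660,258)),("--",(337,275),(690,185))): print(n,tri(c,C(*a),s,S(*b)),c.at(*C(*a),.07),s.at(*S(*b),.07))
q=np.mean([c.at(*C(*p),.035) for p in((112,110),(303,88),(337,275),(148,300))],0);print("sq",q)
E
python3 plan.py .4365 -.3535 .14 10
```

```text
small (array([ 0.43716623, -0.35226565,  0.07064025]), np.float64(0.0007387683594016019)) [ 0.43688946 -0.35260221  0.07      ] [ 0.43783039 -0.35315352  0.07      ]
++ (array([ 0.46263589, -0.31739512,  0.03435179]), np.float64(0.0013025233479336876)) [ 0.45831188 -0.30586109  0.07      ] [ 0.44453933 -0.26568258  0.07      ]
-+ (array([ 0.39899486, -0.32461283,  0.03770817]), np.float64(0.002345605420801411)) [ 0.39516952 -0.31443494  0.07      ] [ 0.38625876 -0.27688623  0.07      ]
-- (array([ 0.40761613, -0.38912674,  0.03691004]), np.float64(0.002546043699996713)) [ 0.4033916  -0.37691781  0.07      ] [ 0.39434862 -0.3380666   0.07      ]
sq [ 0.43464139 -0.35391469  0.035     ]
pos [0.6578 0.0062 0.1367] yaw 64.0 tilt fix [ 0.0008  0.0003 -0.    ] | shift [ 0.102 -1.051 -0.01 ] | turn z 0.4496 clock 14.75 j7 1.14 w 0.996 gf 0.0 F [-0.3 -0.4 -0.9]
```

```bash
python3 -m creep '[[0.003,-0.031,0,0,0,0],[0.006,-0.06,0,0,0,0],[0.008,-0.08,0,0,0,0],[0.008,-0.08,0,0,0,0],[0.008,-0.08,0,0,0,0],[0.008,-0.08,0,0,0,0],[0.008,-0.08,0,0,0,0],[0.008,-0.08,0,0,0,0],[0.008,-0.08,0,0,0,0],[0.008,-0.08,0,0,0,0],[0.008,-0.08,0,0,0,0],[0.008,-0.08,0,0,0,0],[0.008,-0.08,0,0,0,0],[0.006,-0.06,0,0,0,0],[0.003,-0.02,0,0,0,0],[0,0,0,0,0,0],[0,0,0,0,0,0]]'; python3 -m creep '[[0,0,0,0,0,0.03],[0,0,0,0,0,0.05],[0,0,0,0,0,0.05],[0,0,0,0,0,0.05],[0,0,0,0,0,0.05],[0,0,0,0,0,0.05],[0,0,0,0,0,0.05],[0,0,0,0,0,0.05],[0,0,0,0,0,0.05],[0,0,0,0,0,0.04],[0,0,0,0,0,0],[0,0,0,0,0,0]]'; python3 plan.py .437 -.3525 .049 7.4
```

```text
clock: 16.17
position: [0.4353, -0.3524, 0.1358]
ee_rot: [0.709, 3.059, 0.004]
force: [0.3, 0.5, -0.7]
width: 1.004
gripper_force: 0.0
clock: 17.17
position: [0.4367, -0.3512, 0.136]
ee_rot: [2.064, 2.368, 0.004]
force: [-0.3, -0.4, -0.3]
width: 1.005
gripper_force: 0.0
pos [ 0.4367 -0.3512  0.136 ] yaw 7.9 tilt fix [ 0.0012 -0.0007  0.    ] | shift [-0.004 -0.     0.217] | turn z 0.0038 clock 17.17 j7 1.0 w 1.005 gf 0.0 F [-0.3 -0.4 -0.3]
```

```bash
python3 -m creep '[[-0.004,0,0.03,0.001,-0.001,0.004],[0,0,0.04,0,0,0],[0,0,0.05,0,0,0],[0,0,0.04,0,0,0],[0,0,0.03,0,0,0],[0,0,0.02,0,0,0],[0,0,0.007,0,0,0],[0,0,0,0,0,0],[0,0,0,0,0,0]]'; python3 -m creep '[[0,0,0,0,0,0],[0,0,0,0,0,0],[0,0,0,0,0,0],[0,0,0,0,0,0],[0,0,0,0,0,0],[0,0,0,0,0,0],[0,0,0,0,0,0],[0,0,0,0,0,0],[0,0,0,0,0,0],[0,0,0,0,0,0]]' 1 15;  python3 plan.py .626 -.209 .14 7.4
```

```text
clock: 17.92
position: [0.4363, -0.3549, 0.0499]
ee_rot: [2.079, 2.353, -0.001]
force: [-0.4, 0.6, -0.0]
width: 0.997
gripper_force: 0.0
clock: 18.75
position: [0.4361, -0.3546, 0.0496]
ee_rot: [2.079, 2.353, -0.001]
force: [-0.4, -0.8, -0.9]
width: 0.39
gripper_force: 15.0
pos [ 0.4361 -0.3546  0.0496] yaw 7.1 tilt fix [ 0.0003  0.0007 -0.    ] | shift [ 0.302  0.516 -0.226] | turn z -0.0027 clock 18.75 j7 1.06 w 0.39 gf 15.0 F [-0.4 -0.8 -0.9]
```

```bash
python3 -m creep '[[0,0,-0.02,0,0,0],[0,0,-0.04,0,0,0],[0,0,-0.06,0,0,0],[0,0,-0.06,0,0,0],[0,0,-0.03,0,0,0],[0,0,-0.016,0,0,0],[0.018,0.031,0,0,0,0],[0.03,0.052,0,0,0,0],[0.04,0.069,0,0,0,0],[0.04,0.069,0,0,0,0],[0.04,0.069,0,0,0,0],[0.04,0.069,0,0,0,0],[0.04,0.069,0,0,0,0],[0.03,0.052,0,0,0,0],[0.02,0.036,0,0,0,0],[0,0,0,0,0,0],[0,0,0,0,0,0]]';  python3 plan.py .626 -.2105 .017 7.4
```

```text
clock: 20.17
position: [0.6265, -0.2087, 0.1384]
ee_rot: [-2.077, -2.356, 0.002]
force: [-0.5, -0.5, -1.3]
width: 0.388
gripper_force: 15.0
pos [ 0.6265 -0.2087  0.1384] yaw 7.2 tilt fix [-0.0006  0.0002  0.    ] | shift [-0.004 -0.001  0.303] | turn z -0.0015 clock 20.17 j7 0.64 w 0.388 gf 15.0 F [-0.5 -0.5 -1.3]
```

```bash
python3 -m creep '[[-0.004,-0.001,0.04,0,0,0],[0,0,0.05,0,0,0],[0,0,0.05,0,0,0],[0,0,0.05,0,0,0],[0,0,0.035,0,0,0],[0,0,0.025,0,0,0],[0,0,0.015,0,0,0],[0,0,0.01,0,0,0],[0,0,0.008,0,0,0],[0,0,0.006,0,0,0],[0,0,0.005,0,0,0],[0,0,0.004,0,0,0],[0,0,0.003,0,0,0],[0,0,0,0,0,0],[0,0,0,0,0,0]]'; python3 plan.py .626 -.2105 .0167 7.4
```

```text
clock: 21.42
position: [0.6261, -0.2126, 0.0197]
ee_rot: [2.079, 2.353, -0.001]
force: [-0.1, 0.3, -0.9]
width: 0.386
gripper_force: 15.0
pos [ 0.6261 -0.2126  0.0197] yaw 7.1 tilt fix [ 0.0004  0.0007 -0.    ] | shift [0.005 0.    0.007] | turn z -0.0027 clock 21.42 j7 0.71 w 0.386 gf 15.0 F [-0.1  0.3 -0.9]
```

```bash
python3 -m creep '[[0.005,0,0.003,0,0,0],[0,0,0.002,0,0,0],[0,0,0.002,0,0,0],[0,0,0,0,0,0],[0,0,0,0,0,0]]'; python3 -m creep '[[0,0,0,0,0,0],[0,0,0,0,0,0],[0,0,0,0,0,0],[0,0,0,0,0,0],[0,0,0,0,0,0],[0,0,0,0,0,0],[0,0,0,0,0,0]]' -1;python3 -m creep '[[0,0,-0.03,0,0,0],[0,0,-0.05,0,0,0],[0,0,-0.06,0,0,0],[0,0,-0.06,0,0,0],[0,0,-0.06,0,0,0],[0,0,-0.04,0,0,0],[0,0,0,0,0,0]]'
python3 - <<'E'
from h import *
for n in("top","side"):
    c=Cam(n); m=white(c.f,90)
    for q in cv2.findContours(m,cv2.RETR_EXTERNAL,cv2.CHAIN_APPROX_NONE)[0]:
        A=cv2.contourArea(q); M=cv2.moments(q)
        if A<100: continue
        u=M["m10"]/M["m00"];v=M["m01"]/M["m00"]; p=c.at(u,v,.036)
        if abs(p[0]-.44)<.08 and abs(p[1]+.35)<.08:
            r=cv2.minAreaRect(np.array([c.at(*k,.036)[:2]*1000 for k in q[:,0]],np.float32))
            print(n,round(u,1),round(v,1),A,np.round(r[0],1),np.round(r[1],1),round(r[2],1))
E
python3 plan.py .4355 -.354 .14 7.1
```

```text
clock: 21.83
position: [0.6258, -0.2106, 0.0167]
ee_rot: [2.079, 2.353, -0.001]
force: [0.2, 0.0, -0.9]
width: 0.387
gripper_force: 15.0
clock: 22.42
position: [0.6258, -0.2106, 0.0167]
ee_rot: [2.079, 2.353, -0.001]
force: [-0.4, 0.2, -0.5]
width: 0.846
gripper_force: 0.0
clock: 23.0
position: [0.6278, -0.2116, 0.1418]
ee_rot: [2.076, 2.348, 0.004]
force: [1.3, 0.3, 0.5]
width: 1.0
gripper_force: 0.0
top 412.6 208.9 487.0 [ 434.2 -353.7] [62.8 63.1] 7.3
side 314.6 137.5 158.0 [ 433.3 -349.7] [64.5 68.6] 6.5
pos [ 0.6261 -0.2106  0.1379] yaw 7.1 tilt fix [ 0.0012  0.0009 -0.    ] | shift [-0.297 -0.517 -0.006] | turn z -0.0003 clock 23.1 j7 0.65 w 1.002 gf 0.0 F [-0.5 -0.9 -0.4]
```

```bash
python3 -m creep '[[-0.018,-0.032,0,0,0,0],[-0.03,-0.053,0,0,0,0],[-0.04,-0.07,0,0,0,0],[-0.04,-0.07,0,0,0,0],[-0.04,-0.07,0,0,0,0],[-0.04,-0.07,0,0,0,0],[-0.04,-0.07,0,0,0,0],[-0.03,-0.053,0,0,0,0],[-0.017,-0.032,0,0,0,0],[0,0,0,0,0,0],[0,0,0,0,0,0]]'; python3 plan.py .4345 -.353 .013 7.2
```

```text
clock: 24.02
position: [0.433, -0.3531, 0.1363]
ee_rot: [2.082, 2.352, -0.0]
force: [0.2, 0.5, 0.1]
width: 0.996
gripper_force: 0.0
pos [ 0.433  -0.3531  0.1363] yaw 7.0 tilt fix [ 0.0001  0.0002 -0.    ] | shift [-0.     0.004  0.308] | turn z -0.0019 clock 24.02 j7 0.99 w 0.996 gf 0.0 F [0.2 0.5 0.1]
```

```bash
python3 -m creep '[[0.003,0.004,0.04,0,0,-0.001],[0,0,0.05,0,0,0],[0,0,0.05,0,0,0],[0,0,0.05,0,0,0],[0,0,0.04,0,0,0],[0,0,0.03,0,0,0],[0,0,0.02,0,0,0],[0,0,0.015,0,0,0],[0,0,0.01,0,0,0],[0,0,0,0,0,0],[0,0,0,0,0,0]]'; python3 -m creep '[[0,0,0,0,0,0],[0,0,0,0,0,0],[0,0,0,0,0,0],[0,0,0,0,0,0],[0,0,0,0,0,0],[0,0,0,0,0,0],[0,0,0,0,0,0]]' 1 35;  python3 plan.py .630 .2035 .17 14.3
```

```text
clock: 24.93
position: [0.4356, -0.3521, 0.0151]
ee_rot: [2.077, 2.355, -0.0]
force: [-0.0, -0.4, -0.8]
width: 1.003
gripper_force: 0.0
clock: 25.52
position: [0.4355, -0.352, 0.015]
ee_rot: [2.077, 2.355, -0.0]
force: [-1.5, 0.8, 4.6]
width: 0.714
gripper_force: 35.0
pos [ 0.4355 -0.352   0.015 ] yaw 7.2 tilt fix [ 0.0005  0.0007 -0.    ] | shift [ 1.316  0.657 -0.389] | turn z -0.0593 clock 25.52 j7 1.09 w 0.714 gf 35.0 F [-1.5  0.8  4.6]
```

```bash
python3 -m creep '[[0,0,-0.02,0,0,0],[0,0,-0.04,0,0,0],[0,0,-0.06,0,0,0],[0,0,-0.06,0,0,0],[0,0,-0.06,0,0,0],[0,0,-0.06,0,0,0],[0,0,-0.06,0,0,0],[0,0,-0.03,0,0,0],[0.02,0.01,0,0,0,0],[0.04,0.02,0,0,0,0],[0.06,0.03,0,0,0,0],[0.07,0.035,0,0,0,0],[0.07,0.035,0,0,0,0],[0.07,0.035,0,0,0,0],[0.07,0.035,0,0,0,0],[0.07,0.035,0,0,0,0],[0.07,0.035,0,0,0,0]]'; python3 -m creep '[[0.07,0.035,0,0,0,0],[0.07,0.035,0,0,0,0],[0.07,0.035,0,0,0,0],[0.07,0.035,0,0,0,0],[0.07,0.035,0,0,0,0],[0.07,0.035,0,0,0,0],[0.07,0.035,0,0,0,0],[0.07,0.035,0,0,0,0],[0.06,0.03,0,0,0,0],[0.04,0.02,0,0,0,0],[0.02,0.01,0,0,0,0],[0,0,0,0,0,-0.02],[0,0,0,0,0,-0.02],[0,0,0,0,0,-0.019],[0,0,0,0,0,0],[0,0,0,0,0,0]]';  python3 plan.py .630 .2045 .0185 14.3
```

```text
clock: 26.93
position: [0.5146, -0.1213, 0.1694]
ee_rot: [-2.077, -2.356, 0.002]
force: [0.4, -0.9, -4.2]
width: 0.719
gripper_force: 35.0
clock: 28.27
position: [0.6155, 0.1623, 0.1695]
ee_rot: [1.931, 2.478, -0.003]
force: [-0.1, -0.6, -3.2]
width: 0.716
gripper_force: 35.0
pos [0.6155 0.1623 0.1695] yaw 14.1 tilt fix [-0.0005  0.0007  0.    ] | shift [0.094 0.061 0.377] | turn z -0.0013 clock 28.27 j7 0.11 w 0.716 gf 35.0 F [-0.1 -0.6 -3.2]
```

```bash
python3 -m creep '[[0.02,0.013,0,0,0,0],[0.03,0.02,0,0,0,0],[0.03,0.02,0.02,0,0,-0.001],[0.014,0.008,0.04,0,0,0],[0,0,0.05,0,0,0],[0,0,0.05,0,0,0],[0,0,0.05,0,0,0],[0,0,0.045,0,0,0],[0,0,0.035,0,0,0],[0,0,0.025,0,0,0],[0,0,0.015,0,0,0],[0,0,0.01,0,0,0],[0,0,0.008,0,0,0],[0,0,0.006,0,0,0],[0,0,0.006,0,0,0],[0,0,0.005,0,0,0],[0,0,0,0,0,0],[0,0,0,0,0,0]]'; python3 plan.py .630 .2045 .018 14.3
```

```text
clock: 29.77
position: [0.6308, 0.2053, 0.0245]
ee_rot: [1.925, 2.481, -0.0]
force: [0.1, 0.5, -2.4]
width: 0.713
gripper_force: 35.0
pos [0.6308 0.2053 0.0245] yaw 14.4 tilt fix [ 0.0004  0.0006 -0.    ] | shift [-0.001 -0.003  0.016] | turn z 0.0007 clock 29.77 j7 0.12 w 0.713 gf 35.0 F [ 0.1  0.5 -2.4]
```

```bash
python3 -m creep '[[0,0,0.005,0,0,0],[0,-0.002,0.004,0,0,0],[0,0,0.003,0,0,0],[0,0,0.002,0,0,0],[0,0,0.002,0,0,0],[0,0,0,0,0,0],[0,0,0,0,0,0]]'; python3 -m creep '[[0,0,0,0,0,0],[0,0,0,0,0,0],[0,0,0,0,0,0],[0,0,0,0,0,0],[0,0,0,0,0,0],[0,0,0,0,0,0]]' -1;python3 -m creep '[[0,0,-0.03,0,0,0],[0,0,-0.05,0,0,0],[0,0,-0.06,0,0,0],[0,0,-0.06,0,0,0],[0,0,-0.06,0,0,0],[0,0,-0.06,0,0,0],[-0.05,-0.02,-0.06,0,0,0],[-0.08,-0.06,0,0,0,0],[-0.08,-0.06,0,0,0,0],[-0.08,-0.06,0,0,0,0],[-0.08,-0.06,0,0,0,0],[-0.08,-0.06,0,0,0,0],[-0.08,-0.06,0,0,0,0],[-0.08,-0.06,0,0,0,0],[-0.08,-0.06,0,0,0,0],[-0.08,-0.06,0,0,0,0],[-0.08,-0.06,0,0,0,0],[0,0,0,0,0,0],[0,0,0,0,0,0]]'
python3 - <<'E'
from h import *
t=Cam("top"); s=Cam("side")
cv2.imwrite("pics/t9.png",cv2.resize(t.f[90:250,80:440],(800,356),interpolation=cv2.INTER_CUBIC)[:,:,::-1]); cv2.imwrite("pics/s9.png",s.f[100:340,60:460,::-1].repeat(2,0).repeat(2,1))
E
```

```text
clock: 30.35
position: [0.6299, 0.205, 0.0181]
ee_rot: [1.925, 2.481, -0.001]
force: [-3.3, -1.2, 2.3]
width: 0.716
gripper_force: 35.0
clock: 30.85
position: [0.63, 0.2051, 0.0178]
ee_rot: [1.925, 2.481, -0.001]
force: [0.3, 0.3, 0.0]
width: 0.999
gripper_force: 0.0
clock: 32.43
position: [0.473, -0.1884, 0.1713]
ee_rot: [1.931, 2.474, -0.0]
force: [-0.4, 0.6, 0.4]
width: 0.999
gripper_force: 0.0
```

View pics/t9.png

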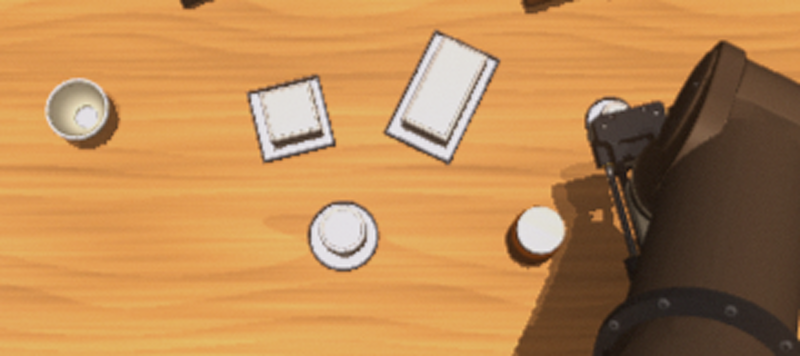

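View pics/s9.png

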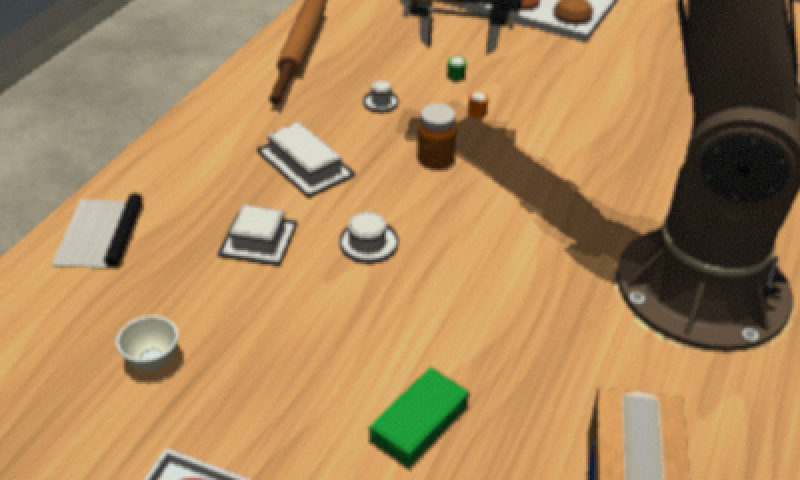

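The top view shows the square box in its pan at (290,115), the long box at (445,90) and the large round box at (343,232). The side view shows the small round box in its pan at (380,95), with the jar and bowl untouched. A quick numeric check of centring follows.

Run:
```python
from h import *
t=Cam("top"); s=Cam("side")
T=lambda x,y:(x/2.222+79.7,y/2.222+89.7); S=lambda x,y:(x/2+59.75,y/2+99.75)
for n,lt,pt,ls,ps in(("sq",(290,109),(291,119),(257,222),(258,239)),("long",(446,86),(442,97),(303,145),(306,159)),("large",(343,230),(344,236),(368,225),(369,240)),("small",None,None,(380,89),(380,101))):
    if lt: print(n,"top",((t.at(*T(*lt),.039)-t.at(*T(*pt),.007))[:2]*1000).round(1),end=" ")
    print(n,"side",((s.at(*S(*ls),.039)-s.at(*S(*ps),.007))[:2]*1000).round(1))
```

```text
sq top [ 4.3 -2.3] sq side [ 0.7 -2.6]
long top [ 4.9 -3.8] long side [1.4 4.9]
large top [ 2.9 -0.7] large side [0.5 2.3]
small side [-3.8  8.3]
```

```bash
python3 -m creep '[[0.04,-0.02,-0.02,0,0,0],[0.08,-0.04,-0.03,0,0,0],[0.08,-0.04,-0.03,0,0,0],[0.08,-0.04,0,0,0,0],[0.08,-0.04,0,0,0,0],[0.08,-0.04,0,0,0,0],[0.08,-0.04,0,0,0,0],[0.08,-0.04,0,0,0,0],[0.08,-0.04,0,0,0,0],[0.08,-0.04,0,0,0,0],[0.08,-0.04,0,0,0,0],[0.05,-0.02,0,0,0,0],[0,0,0,0,0,0],[0,0,0,0,0,0]]'
python3 - <<'E'
from h import *
t=Cam("top"); s=Cam("side")
A=cv2.resize(t.f[129:161,338:370],(400,400),interpolation=cv2.INTER_CUBIC);u,v=s.px([.626,-.21,.02])[0].astype(int);print(u,v)
B=cv2.resize(s.f[v-16:v+16,u-16:u+16],(400,400),interpolation=cv2.INTER_CUBIC)
cv2.imwrite("pics/sm.png",np.hstack([A,B])[:,:,::-1])
# predicted pixel offset lid-pan if centred
P=t.px([[.626,-.21,.039],[.626,-.21,.007]]);Q=s.px([[.626,-.21,.039],[.626,-.21,.007],[.636,-.21,.007],[.626,-.2,.007]])
print("crop px lid-pan centred: top",(P[0]-P[1])*12.5,"side",(Q[0]-Q[1])*12.5,"side px per 10mm x,y",(Q[2:]-Q[1])*12.5)
E
```

```text
clock: 33.8
position: [0.2146, 0.1165, 0.2018]
ee_rot: [1.918, 2.486, -0.0]
force: [0.7, -0.5, -0.8]
width: 1.005
gripper_force: 0.0
250 146
crop px lid-pan centred: top [ 30.58399911 -37.65903737] side [  0.79258965 -92.84442636] side px per 10mm x,y [[-31.02500824  -8.89263513]
 [-15.36674111  17.62205336]]
```

View pics/sm.png

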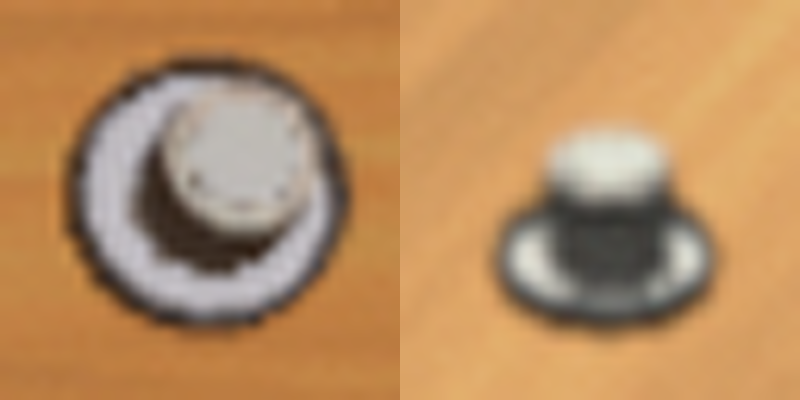

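In the top crop the pan centre is (210,192) and the lid centre (240,155). That offset matches the centred prediction of (31,-38), so I hand in.

```bash
python3 -c "
from cell import arm
print(arm.sign_off())"
```

```text
the job is handed in; nothing more can be done
None
```

I set all four boxes in their matching pans, each within about 6 mm of centre as measured from the pictures, left the jar and bowl standing where they were, and handed the job in at about 34 s; no verdict came back.

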